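# Load a power module into the sloping test dock

### The arm

A 6-joint arm with a two-finger parallel gripper is mounted at the origin on the work surface. World frame = base frame: x ahead of the robot, y to its left, z up, the work surface at z = 0. Lengths are in m, angles in rad, forces in N, time in s.
With the tool pointing down it reaches from about 0.2 to 0.875 m from the base axis. Payload 3.4 kg.
Tool frame: the origin (TCP) lies between the finger pads; the fingertips stand 25 mm ahead of it and the grasp point (between the pads) lies 6 mm ahead of it (r.nose_length is the z of the fingertips in the tool frame, in m); z points along the fingers, x is the direction in which the jaws open and shut, and the axes are right-handed (so a half turn about z gives the same grasp; the last joint's range is limited). The gripper opens to 94 mm and grips with 3 to 60 N. Pads are 16 mm wide; open, the fingers measure 119 mm over their backs; the gripper's body (75 mm by 177 mm) begins 78 mm behind the grasp point.
Start: joints at [-1.453, 0.276, 1.505, -0, 1.361, -0.121], TCP at [0.136, -0.559, 0.23] pointing down, gripper open.
Joint ranges: [-2.89, 2.89], [-0.75, 2.08], [0.22, 2.7], [-1.18, 4.32], [0.11, 2.71], [-2.7, 2.7]. Speed limits (rad/s): [2.57, 2.57, 3.14, 3.14, 3.14, 3.14].

### API

Orientations are given as a unit quaternion [w, x, y, z].
In Python, from plant import r, gripper_to, inverse_kinematics, vision, models, telemetry gives the robot as it stands. Calls block until the motion is done:
- r.move_to(position, orientation): joint-space move of the TCP to a pose.
- r.move_l(position, rot=None, vel=0.15, guard=None): straight line of the TCP; rot=None keeps the orientation; vel is the mean speed in m/s. With guard (N) it stops when the force on the tool has changed by that much, and returns True; else False.
- r.movej(angles): joint-space move.
- gripper_to(opening, f_grip=None): finger opening in m; f_grip is the grip in N (None keeps the last); returns when the fingers have stopped.
- r.hold(seconds).
- inverse_kinematics(position, orientation): joint angles nearest the present ones, or None.
- vision.snapshot(name): name is "side" or "top" or "wrist"; returns the picture (400x640x3 uint8, red, green, blue); there is no depth.
- vision.get_calibration(name): a dict with "fx", "fy", "cx", "cy" (pixels), "D" ([k1, k2, p1, p2, k3] as OpenCV has them; the pictures are not rectified), "position" and "orientation" of the camera in the world. Camera axes: x right, y down, z forward; pixel columns grow to the right and rows downward; lengths in m; the calibration is good to about 2 mm. A picture is of the moment at which its call begins: read the wrist's pose just before it. get_calibration takes no time and is no camera call; for the wrist camera it gives the pose at the moment of the call.
A pose or a line that the arm cannot do raises r.PlanningError and nothing moves.
- r.sign_off(): hands the job in, once; it reports no verdict.
Trained networks look in the newest picture that a camera, given by its name, has taken for a name from the list of things; names that differ only in an ending like _2 or _b are one class to them, and where a whole thing is asked for, a point or a joint stands for the part that bears it (a point fixed in the world has none). Each returns a list of dicts, best first, with "score" (0 to 1); they miss things now and then, are a little off and sometimes report something else, mostly with a low value. They report only what shows in the picture. A call takes as long as a camera call. They do not tell look-alikes from the thing itself.
- models.boxes_of(thing, camera): "at" ([x, y, z] in m, in world coordinates, good to about 4 mm: the middle of the surface that is visible of it).
- models.regions_of(thing, camera): "pixels" (400x640 bool, what is visible of it).
- models.mark_of(thing, camera): "at" ([x, y, z] in m, in world coordinates, good to about 4 mm: a listed point, or the origin of a listed thing).
Readings, each from a call of its own:
- telemetry.current_t(): time.
- telemetry.current_joints(): joint angles.
- telemetry.current_dq(): joint speeds.
- telemetry.current_joint_efforts(): joint torques, N m.
- telemetry.current_ee_pos(): TCP position.
- telemetry.current_tool_rot(): TCP orientation.
- telemetry.current_wrist_force(): force on the tool from outside, world axes, zero at the start.
- telemetry.current_torque(): the same for the moment, N m.
- telemetry.current_opening(): finger opening in m.
Only numpy, scipy, OpenCV 4.12 (cv2) and the standard library are available. Lean on these libraries where they do the work, as an engineer would, in place of code of your own. Each camera call takes 0.05 s, during which the arm holds its last target.

### The job

Turn the carousel by its crank until the pocket with the module to be tested (the tall, thick one of the three, without a knob on its end) stands in the middle of the opening in the wire guard, then take that module out. Lay it flat and lengthwise on the open lower part of the test ramp and let go of it, then push it up the ramp between the rails until it rests against the rubber stop at the top, and leave it there. Never let the module topple over or drop, leave the other two modules in their pockets, and do not disturb the jar, the screwdriver or the black control box.

Things in the scene. Friction and masses are not known exactly. Their poses are not given: they have to be found in the camera images.
- module_mid (a point): Centre of the module to be tested: plain aluminium block 100 mm long (its z axis), 56 mm wide (y), 30 mm thick (x), 0.14 to 0.28 kg. Starts standing on end (z up) in pocket A, underside 20 mm above the table, x pointing radially. It must end flat on the ramp (30 mm high), so stand it on the table and grip it again across its width. Either end may lead, either broad face may be up.
- short_module_mid (a point): Centre of the body of another module that stays in pocket B: 75 x 56 x 30 mm standing on end, with a black knob 24 mm wide and 16 mm high on its top end.
- slim_module_mid (a point): Centre of another module that stays in pocket C: 100 mm high standing on end, 56 mm wide, only 16 mm thick.
- carousel (a joint): Angle of the carousel from where it started, positive anticlockwise from above. It turns freely either way about a vertical axis with light friction (about 0.08 N m) and stays where it is left.
- carousel_axis (a point): Point of the carousel's vertical axis on the table; fixed. Its -x axis points to the middle of the guard's opening. Grey disc of 130 mm radius, top 20 mm above the table, with three upright pockets at 90 mm radius, 120 degrees apart; shaft of 9 mm radius, at its top a hub of 14 mm radius that ends 158 mm above the table.
- crank_peg (a point): Grip point of the crank: an upright black peg, 16 mm in diameter, on a flat crank arm above the guard, 55 mm from the axis, opposite pocket A. The peg stands from 158 to 215 mm above the table; this point is at 188 mm. It can be gripped from above and led round in a circle.
- pocket_a (a point): Middle of pocket A of the carousel (holds the module to be tested), 90 mm from the axis, 70 mm above the table. Cheeks cover the module's two narrow sides almost to its top (cheeks end at 115 mm, module at 120 mm above the table); its broad faces are free above low lips (42 mm above the table): it can be gripped only across its 30 mm thickness, radially, from above.
- pocket_b (a point): Middle of pocket B (holds the short module with the knob), 70 mm above the table.
- pocket_c (a point): Middle of pocket C (holds the slim module), 70 mm above the table.
- gate (a point): Middle of the guard's opening, 90 mm from the axis, on the robot's side, 70 mm above the table. The fixed guard of 6 mm wire lies 138 to 144 mm above the table: five posts at 145 mm radius with spokes to the centre, the nearest 60 degrees either side of the opening's middle, and a wire over the circle of pockets everywhere but in the opening, where alone a module can be lifted out.
- deck: The ramp's surface: origin on the middle of the sloping surface, x up the slope (8 degrees, rising towards the robot's left), y across, z square to it. Aluminium, 120 mm wide, from the low edge at x = -125 mm (6 mm above the table) to the stop at x = 125 mm. Open and flat from x = -125 to -5 mm. With the module home its centre is at x = 75, y = 0, z = 15 mm.
- jar: Bystander: small glass jar, 48 mm in diameter, 62 mm high, origin under its centre.
- driver: Bystander: screwdriver 140 mm long lying on the bench, origin under its middle, along its x axis.
- control_box: Bystander: black control box 100 x 140 x 35 mm (x, y, z) with a 20 mm high knob, origin under its centre.
- rail_mouth (a point): Where the rails begin: on the ramp's surface, mid-width, at x = 30 mm of the ramp. From here to the stop two rails 62 mm apart, 37 mm high, have lips over the module's edges (46 mm between the lips, their underside 33 mm above the surface), so that nothing can be put in from above. Flared guides in front of it (x = 0 to 30 mm) narrow from about 88 to 62 mm.
- stop_face (a point): Middle of the foot of the rubber stop's face, at x = 125 mm of the ramp, on its surface. The stop is 37 mm high, 76 mm wide and fixed.
Mind the look-alikes: they are no part of the job. What is shaped like the part that bears module_mid but pink is not meant.

How it is judged:
By the outcome, as a careful person would: the job done as asked, in the order asked, and still so for the second after the job is handed in, with the robot touching nothing.
It also fails if it takes over 72 s, if anything falls off the work surface, if the arm or the gripper's body presses on something with over 40 N, if the wrist force passes 120 N, or if a joint passes its speed limit or range.

## Working session

There is one attempt and no reset: what is moved stays moved. The work goes in short steps, each a Python script; the robot and the scene stay as the last script left them, time stands still between calls to the robot, and variables do not carry over. Pictures are saved under pics/ and viewed, and the job is handed in when it is done.

```bash
ls; mkdir -p pics; cat > h.py <<'E'
import numpy as np, cv2, time
from plant import r, gripper_to, inverse_kinematics, vision, models, telemetry
from scipy.spatial.transform import Rotation as R
def snap(cam,name):
    im=vision.snapshot(cam); cv2.imwrite('pics/%s.png'%name, im[:,:,::-1]); return im
def quat(Rm):
    q=R.from_matrix(Rm).as_quat(); return [q[3],q[0],q[1],q[2]]
def down(a):  # tool z down, jaw x axis along angle a
    x=np.array([np.cos(a),np.sin(a),0]); z=np.array([0,0,-1.]); y=np.cross(z,x)
    return quat(np.c_[x,y,z])
def st():
    print('t',round(telemetry.current_t(),2),'p',np.round(telemetry.current_ee_pos(),4),'F',np.round(telemetry.current_wrist_force(),1),'op',round(telemetry.current_opening(),4),'q',np.round(telemetry.current_joints(),3))
E
python3 - <<'E'
from h import *
for c in ['side','top','wrist']:
    snap(c,c+'0')
    k=vision.get_calibration(c); print(c,{a:np.round(b,3).tolist() for a,b in k.items()})
for c in ['side','top']:
    for n in ['module_mid','short_module_mid','slim_module_mid','carousel_axis','crank_peg','pocket_a','gate','deck','rail_mouth','stop_face','jar','driver','control_box']:
        try: print(c,n,[(np.round(d['at'],3).tolist(),round(d['score'],2)) for d in models.mark_of(n,c)][:4])
        except Exception as e: print(c,n,'ERR',e)
st()
E
```

```text
pics
side {'fx': 429.912, 'fy': 429.912, 'cx': 317.521, 'cy': 197.86, 'D': [-0.018, 0.0, 0.0, 0.0, 0.0], 'position': [0.342, -0.89, 0.875], 'orientation': [-0.441, 0.883, -0.146, 0.064]}
top {'fx': 373.581, 'fy': 373.581, 'cx': 322.181, 'cy': 199.309, 'D': [0.014, 0.0, 0.0, 0.0, 0.0], 'position': [0.539, 0.026, 1.081], 'orientation': [0.037, -0.696, 0.716, -0.032]}
wrist {'fx': 325.618, 'fy': 325.618, 'cx': 320.048, 'cy': 207.941, 'D': [-0.058, 0.0, 0.0, 0.0, 0.0], 'position': [0.209, -0.541, 0.384], 'orientation': [0.102, 0.78, -0.613, -0.08]}
side module_mid [([0.752, 0.278, 0.049], 0.81), ([0.593, 0.206, 0.07], 0.68), ([0.811, 0.169, 0.052], 0.67)]
side short_module_mid [([0.443, 0.176, 0.056], 0.88)]
side slim_module_mid [([0.491, 0.317, 0.069], 0.69), ([0.454, 0.25, 0.191], 0.19)]
side carousel_axis []
side crank_peg [([0.458, 0.25, 0.189], 0.82)]
side pocket_a [([0.59, 0.202, 0.069], 0.84), ([0.491, 0.322, 0.073], 0.71), ([0.445, 0.178, 0.072], 0.63), ([0.441, 0.177, 0.058], 0.22)]
side gate [([0.458, 0.252, 0.189], 0.31)]
side deck [([0.47, -0.214, 0.021], 0.71), ([0.662, 0.03
[... 541 characters left out ...]
, 0.074], 0.41), ([0.592, 0.209, 0.069], 0.23)]
top carousel_axis []
top crank_peg [([0.458, 0.253, 0.189], 0.73)]
top pocket_a [([0.491, 0.32, 0.071], 0.85), ([0.44, 0.176, 0.069], 0.71), ([0.591, 0.208, 0.071], 0.61)]
top gate [([0.445, 0.178, 0.059], 0.16)]
top deck [([0.467, -0.214, 0.024], 0.76)]
top rail_mouth [([0.466, -0.185, 0.022], 0.86)]
top stop_face [([0.456, -0.089, 0.041], 0.75)]
top jar [([0.658, 0.044, -0.003], 0.54), ([0.541, -0.024, -0.002], 0.47)]
top driver [([0.658, 0.04, -0.001], 0.8)]
top control_box [([0.806, 0.007, 0.004], 0.81), ([0.438, 0.173, 0.07], 0.43)]
t 1.45 p [ 0.136  -0.5587  0.2305] F [-0.6  0.2  0.2] op 0.094 q [-1.453  0.276  1.505  0.     1.361 -0.121]
```

View pics/side0.png

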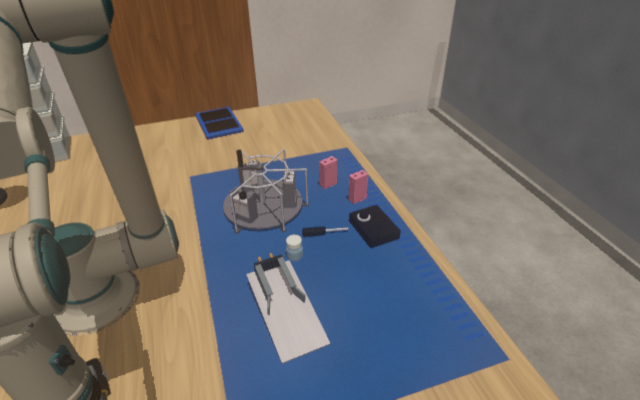

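View pics/top0.png

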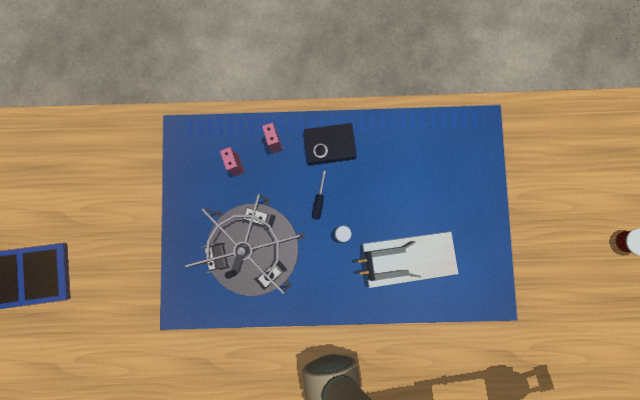

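```bash
python3 - <<'E'
import cv2
a=cv2.imread('pics/top0.png')[185:305,175:335]; b=cv2.imread('pics/side0.png')[140:240,210:330]
cv2.imwrite('pics/c1.png',cv2.resize(a,None,fx=5,fy=5,interpolation=2)); cv2.imwrite('pics/c2.png',cv2.resize(b,None,fx=6,fy=6,interpolation=2))
E
```

```text
(no output)
```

View pics/c1.png

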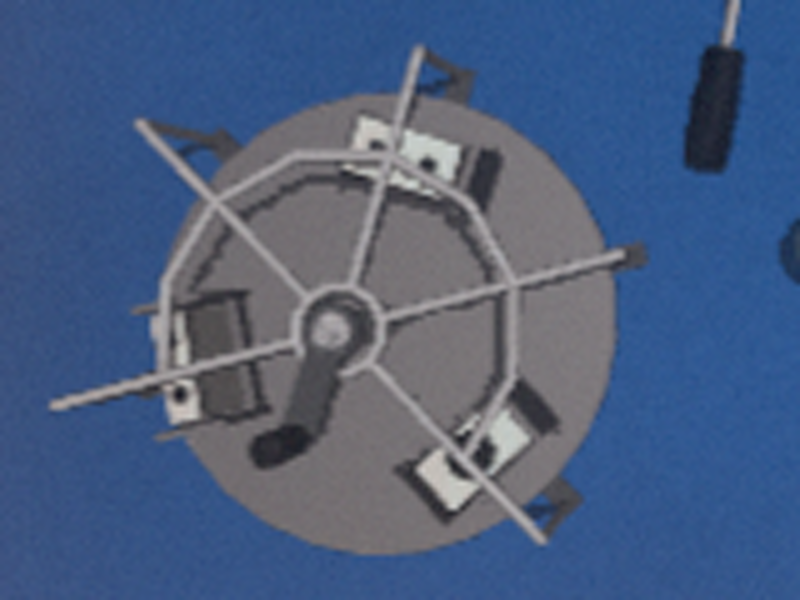

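View pics/c2.png

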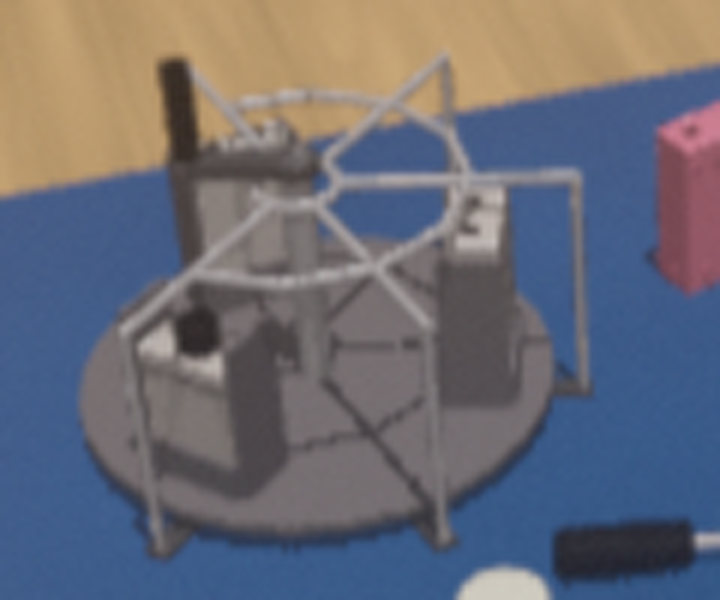

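```bash
cat >> h.py <<'E'
def ray(cam,px,k=None):
    k=k or vision.get_calibration(cam)
    K=np.array([[k['fx'],0,k['cx']],[0,k['fy'],k['cy']],[0,0,1.]])
    u=cv2.undistortPoints(np.array(px,float).reshape(-1,1,2),K,np.array(k['D'],float)).reshape(-1,2)
    q=k['orientation']; Rm=R.from_quat([q[1],q[2],q[3],q[0]]).as_matrix()
    return np.array(k['position']), np.c_[u,np.ones(len(u))]@Rm.T
def at_z(cam,px,z,k=None):
    o,d=ray(cam,px,k); return o+d*((z-o[2])/d[:,2])[:,None]
E
python3 - <<'E'
from h import *
from scipy.optimize import least_squares
tips=np.array([[418,48],[638,250],[545,541],[52,405],[138,123]])/5+[175,185]-0.4
P=at_z('top',tips,0.141); print(P.round(4))
# order: angles nominal relative to gate direction g (pointing from axis to gate): g+60,g+120,180,240,300
def f(x):
    c=x[:2]; e=[]
    A=x[2]+np.radians([180,-120+360-120+0, 0,0,0])*0
    return 0
c0=np.array([.508,.235])
ang=np.degrees(np.arctan2(P[:,1]-c0[1],P[:,0]-c0[0]));print(ang, np.linalg.norm(P[:,:2]-c0,axis=1))
n=np.round((ang-ang[2])/60)*60
def f(x):
    a=x[2]+np.radians(n); return (P[:,:2]-x[:2]-.145*np.c_[np.cos(a),np.sin(a)]).ravel()
s=least_squares(f,[*c0,np.radians(ang[2])]); print(s.x,np.degrees(s.x[2]),s.fun.round(4)); 
print('n',n)
# disc outline: segmentation by network
print('hub',at_z('top',np.array([[330,326]])/5+[175,185]-.4,0.158))
for nm in ['carousel','crank_peg']:
  for c in ['top']:
    vision.snapshot(c)
    print(nm,[(np.round(d['at'],4),round(d['score'],2)) for d in models.boxes_of(nm,c)][:2])
print('ramp', at_z('top',np.array([[367,287],[457.5,275],[452,233],[363,243]]),0.02).round(3))
# fine pocket via 3 reported
a=np.array([[.591,.206],[.443,.177],[.489,.322]]); 
st()
E
```

```text
[[0.6479 0.1933 0.141 ]
 [0.5429 0.0842 0.141 ]
 [0.4013 0.1333 0.141 ]
 [0.4745 0.3773 0.141 ]
 [0.6139 0.3351 0.141 ]]
[ -16.59186079  -76.98618144 -136.37183141  103.24183168   43.39606201] [0.14598984 0.15482198 0.14741744 0.14623194 0.14575284]
[ 0.50829259  0.23289084 -2.38264783] -136.51566459305644 [ 0.0006  0.0016  0.0008 -0.0077 -0.0018  0.0002  0.      0.0035  0.0004
  0.0025]
n [120.  60.   0. 240. 180.]
hub [[0.51000154 0.23499021 0.158     ]]
carousel [(array([0.5072, 0.2314, 0.026 ]), 0.58)]
crank_peg [(array([0.5039, 0.2304, 0.0185]), 0.94), (array([0.4785, 0.3131, 0.1058]), 0.58)]
ramp [[ 0.393 -0.085  0.02 ]
 [ 0.42  -0.338  0.02 ]
 [ 0.536 -0.33   0.02 ]
 [ 0.515 -0.079  0.02 ]]
t 1.65 p [ 0.136  -0.5587  0.2305] F [-0.5 -0.   0.1] op 0.0939 q [-1.453  0.276  1.505 -0.     1.361 -0.121]
```

```bash
python3 - <<'E'
import cv2
a=cv2.imread('pics/top0.png')[220:300,345:470]; b=cv2.imread('pics/side0.png')[235:365,235:340]
cv2.imwrite('pics/c3.png',cv2.resize(a,None,fx=6,fy=6,interpolation=2)); cv2.imwrite('pics/c4.png',cv2.resize(b,None,fx=4.5,fy=4.5,interpolation=2))
E
```

```text
(no output)
```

View pics/c3.png

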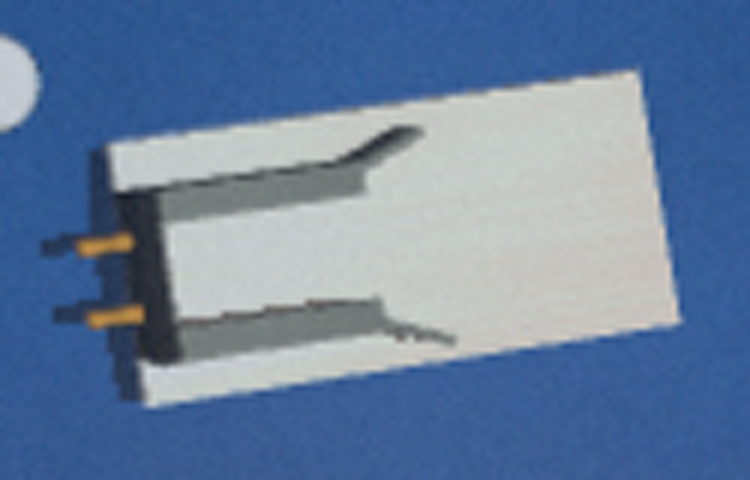

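View pics/c4.png

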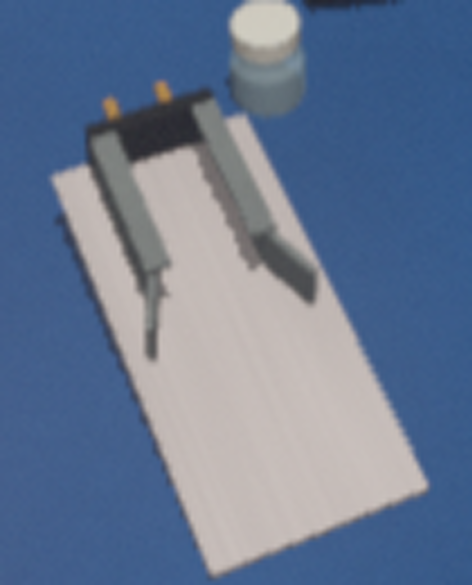

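```bash
python3 - <<'E'
from h import *
off=lambda p:(np.array(p)/6+[345,220]-0.42)
L=at_z('top',off([[637,70],[681,323]]),0.006); H=at_z('top',off([[105,143],[146,405]]),0.0408)
print(L.round(4),H.round(4)); print('len',np.linalg.norm(L-H,axis=1),'w',np.linalg.norm(L[0]-L[1]),np.linalg.norm(H[0]-H[1]))
c=(L.mean(0)+H.mean(0))/2; d=H.mean(0)-L.mean(0); print('deck c',c,'yaw',np.degrees(np.arctan2(d[1],d[0])))
w=(L[0]-L[1])+(H[0]-H[1]);print('yaw from width',np.degrees(np.arctan2(w[1],w[0]))+90)
# ik exploration
print('IK down peg start/ angles')
ax=np.array([.509,.2345])
for jaw in [71,251,-109]:
    pass
def ik(p,q):
    try: s=inverse_kinematics(p,q)
    except Exception as e: return str(e)
    return None if s is None else np.round(s,2)
for th in np.radians([161,251,343.4]):
    p=[*(ax+.055*np.array([np.cos(th),np.sin(th)])),.194]
    for o in (90,-90):
        print(np.degrees(th),o,ik(p,down(th+np.radians(o))))
def tilt(h,t):
    hv=np.array([np.cos(h),np.sin(h),0]); Z=np.array([0,0,1.])
    z=hv*np.sin(t)-Z*np.cos(t); x=np.cross(Z,hv); y=np.cross(z,x); return quat(np.c_[x,y,z])
for P in ([.6,-.35],[.35,-.3],[.3,.1],[.35,0],[.68,-.2]):
  for hd in (0,-30,30,-90,90,-150,180):
    for t in (45,70,90):
      print(P,hd,t,ik([*P,.065],tilt(np.radians(hd),np.radians(t))))
E
```

```text
[[ 0.5412 -0.3316  0.006 ]
 [ 0.4224 -0.3447  0.006 ]] [[ 0.5144 -0.0745  0.0408]
 [ 0.3957 -0.0885  0.0408]]
len [0.26087103 0.25999022] w 0.11957683604762681 0.1195549636167838
deck c [ 0.46843187 -0.20982156  0.0234    ] yaw 95.94110982121349
yaw from width 96.51837346808452
IK down peg start/ angles
161.0 90 [ 0.37  0.22  1.68 -0.    1.25  2.27]
161.0 -90 [ 0.37  0.22  1.68 -0.    1.25 -0.87]
251.0 90 [ 0.22  0.22  1.67 -0.    1.25  0.55]
251.0 -90 [ 0.22  0.22  1.67 -0.    1.25 -2.59]
343.4 90 [ 0.26  0.34  1.5  -0.    1.3  -1.03]
343.4 -90 [ 0.26  0.34  1.5  -0.    1.3   2.12]
[0.6, -0.35] 0 45 [-0.94  0.47  2.04  1.43  0.61  2.54]
[0.6, -0.35] 0 70 [-1.1   0.71  2.25  1.97  1.14  1.75]
[0.6, -0.35] 0 90 [-1.15  1.01  2.27  1.99  1.63  1.45]
[0.6, -0.35] -30 45 [-0.69  0.42  2.16  2.64  0.24  1.95]
[0.6, -0.35] -30 70 [-0.73  0.72  2.45  2.94  1.25  1.56]
[0.6, -0.35] -30 90 [-0.75  1.12  2.49  2.89  2.03  1.46]
[0.6, -0.35] 30 45 [-1.02  0.58  1.76  0.96  1.04  2.55]
[0.6, -0.35] 30 70 [-1.16  0.78  1.84  1.3   1.32  2.11]
[0.6, -0.35] 30 90 [-1.2   0.99  1.84  1.43  1.62  1.8
[... 3754 characters left out ...]
.87  1.13  0.84  2.59]
[0.68, -0.2] 30 70 [-0.9   0.74  2.01  1.57  1.19  1.99]
[0.68, -0.2] 30 90 [-0.94  0.97  2.02  1.67  1.56  1.72]
[0.68, -0.2] -90 45 [-0.02  0.66  1.58 -0.91  1.1   0.5 ]
[0.68, -0.2] -90 70 None
[0.68, -0.2] -90 90 None
[0.68, -0.2] 90 45 [-0.68  0.83  1.19  0.59  1.66  2.35]
[0.68, -0.2] 90 70 [-0.75  1.03  1.09  0.83  1.95  2.3 ]
[0.68, -0.2] 90 90 [-0.77  1.19  1.04  1.03  2.16  2.32]
[0.68, -0.2] -150 45 [-0.15  0.96  0.89 -0.49  1.91  0.88]
[0.68, -0.2] -150 70 [-0.1   1.2   0.65 -0.79  2.26  0.75]
[0.68, -0.2] -150 90 [-0.09  1.37  0.54 -1.13  2.45  0.55]
[0.68, -0.2] 180 45 [-0.28  1.06  0.66 -0.24  2.17  1.23]
[0.68, -0.2] 180 70 None
[0.68, -0.2] 180 90 None
```

```bash
cat >> h.py <<'E'
def tilt(h,t,flip=False):
    hv=np.array([np.cos(h),np.sin(h),0]); Z=np.array([0,0,1.])
    z=hv*np.sin(t)-Z*np.cos(t); x=np.cross(Z,hv)
    if flip: x=-x
    y=np.cross(z,x); return quat(np.c_[x,y,z])
def toolR():
    q=telemetry.current_tool_rot(); return R.from_quat([q[1],q[2],q[3],q[0]]).as_matrix()
E
python3 - <<'E'
from h import *
from scipy.optimize import least_squares
tips=np.array([[418,48],[545,541],[52,405],[138,123]])/5+[175,185]-0.4
P=at_z('top',tips,0.141); n=np.array([120,0,240,180])
def f(x):
    a=x[2]+np.radians(n); return (P[:,:2]-x[:2]-.145*np.c_[np.cos(a),np.sin(a)]).ravel()
s=least_squares(f,[.508,.235,-2.38]); print(s.x[:2],'gate',np.degrees(s.x[2])-60+360,s.fun.round(4))
Rt=toolR(); k=vision.get_calibration('wrist'); print('tool',Rt.round(2),'cam in tool',Rt.T@(np.array(k['position'])-telemetry.current_ee_pos()))
S=[.34,-.33]; h=np.arctan2(.33,-.34)
for fl in (0,1):
  for t in (0,75,60):
    print(fl,t,np.round(inverse_kinematics([*S,.06],tilt(h,np.radians(t),fl)) if inverse_kinematics([*S,.06],tilt(h,np.radians(t),fl)) is not None else 0,2))
  for t in (-7,-15): 
    q=inverse_kinematics([.475,-.274,.05],tilt(np.radians(96.2),np.radians(t),fl)); print('lay',fl,t,None if q is None else np.round(q,2))
for jaw in (136,-44): print(jaw,np.round(inverse_kinematics([*S,.09],down(np.radians(jaw))),2))
for jaw in (163.4,-16.6): print(jaw,np.round(inverse_kinematics([.423,.26,.09],down(np.radians(jaw))),2))
th=np.radians(161); p=[.509+.055*np.cos(th),.2345+.055*np.sin(th),.30]
gripper_to(.06)
r.move_to(p,down(th+np.pi/2)); st()
snap('wrist','w1'); k=vision.get_calibration('wrist')
for nme in ['crank_peg','module_mid','short_module_mid','slim_module_mid','carousel_axis','pocket_a']: print(nme,[(np.round(d['at'],4).tolist(),round(d['score'],2)) for d in models.mark_of(nme,'wrist')][:4])
E
```

```text
[0.50808124 0.23484669] gate 163.43536067587212 [ 0.0008 -0.0002 -0.0015 -0.0019  0.0001  0.0015  0.0005  0.0006]
tool [[ 0.24 -0.97  0.  ]
 [-0.97 -0.24 -0.  ]
 [ 0.    0.   -1.  ]] cam in tool [ 0.00029249 -0.07517248 -0.15459042]
0 0 [-0.92  0.29  1.97 -0.    0.88  1.42]
0 75 [-0.85  1.02  1.24 -0.1   2.19  1.49]
0 60 [-0.86  0.88  1.33 -0.08  1.98  1.49]
lay 0 -7 [-0.59  0.37  1.88 -0.13  0.82  2.53]
lay 0 -15 None
1 0 [-0.92  0.29  1.97 -0.    0.88 -1.72]
1 75 [-0.85  1.02  1.24 -0.1   2.19 -1.65]
1 60 [-0.86  0.88  1.33 -0.08  1.98 -1.65]
lay 1 -7 [-0.59  0.37  1.88 -0.13  0.82 -0.61]
lay 1 -15 [-0.51  0.35  1.94 -0.33  0.72 -0.38]Traceback (most recent call last):
  File "<stdin>", line 15, in <module>
    return _wrapfunc(a, 'round', decimals=decimals, out=out)
    return _wrapit(obj, method, *args, **kwds)
    result = getattr(arr, method)(*args, **kwds)
TypeError: unsupported operand type(s) for *: 'NoneType' and 'float'
```

```bash
python3 - <<'E'
from h import *
S=[.34,-.33]
def ik(p,q):
    s=inverse_kinematics(p,q); return None if s is None else np.round(s,2)
for jaw in (136,-44): print(jaw,ik([*S,.09],down(np.radians(jaw))))
for jaw in (163.4,-16.6): print(jaw,ik([.423,.26,.09],down(np.radians(jaw))))
th=np.radians(161); p=[.509+.055*np.cos(th),.2345+.055*np.sin(th),.30]
gripper_to(.06)
r.move_to(p,down(th+np.pi/2)); st()
snap('wrist','w1'); k=vision.get_calibration('wrist')
for nme in ['crank_peg','module_mid','short_module_mid','slim_module_mid','carousel_axis','pocket_a']: print(nme,[(np.round(d['at'],4).tolist(),round(d['score'],2)) for d in models.mark_of(nme,'wrist')][:4])
E
```

```text
136 None
-44 [-0.92  0.25  1.93 -0.    0.96 -0.15]
163.4 [ 0.41  0.28  1.88 -0.    0.98 -2.44]
-16.6 [ 0.41  0.28  1.88 -0.    0.98  0.7 ]
t 5.42 p [0.4573 0.2519 0.2999] F [ 1.6 -0.2  0.8] op 0.0597 q [ 0.37   0.163  1.485 -0.     1.493  2.274]
crank_peg [([0.4539, 0.2536, 0.1801], 0.7)]
module_mid [([0.5937, 0.2064, 0.0693], 0.77)]
short_module_mid [([0.4368, 0.1819, 0.0569], 0.95)]
slim_module_mid [([0.4887, 0.3251, 0.0684], 0.57)]
carousel_axis []
pocket_a [([0.489, 0.3228, 0.0671], 0.61)]
```

View pics/w1.png

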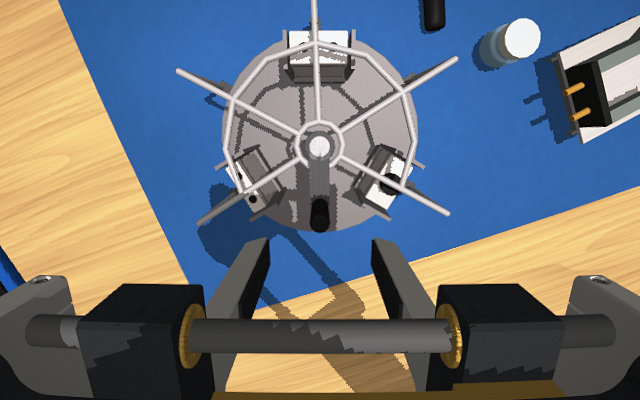

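```bash
python3 - <<'E'
from h import *
from scipy.optimize import least_squares
print('hub',at_z('wrist',[[318.5,146]],.158).round(4))
P=at_z('wrist',[[178,70],[457,59],[200,222],[449,214]],.141)
c=np.array([.509,.235]); print(np.degrees(np.arctan2(P[:,1]-c[1],P[:,0]-c[0])),np.linalg.norm(P[:,:2]-c,axis=1))
n=np.array([180,60,240,0])
def f(x):
    a=x[2]+np.radians(n); return (P[:,:2]-x[:2]-.145*np.c_[np.cos(a),np.sin(a)]).ravel()
s=least_squares(f,[.508,.235,-2.38]); print(s.x[:2],'gate',np.degrees(s.x[2])+300,s.fun.round(4))
print('peg top',at_z('wrist',[[319.5,203]],.215).round(4),'A top',at_z('wrist',[[319,46]],.12).round(4))
E
```

```text
hub [[0.5086 0.2358 0.158 ]]
[  43.30379672  -77.36006928  103.59027392 -136.79202958] [0.14566394 0.14692878 0.14383351 0.14825108]
[0.5080753  0.23371114] gate 163.1831459076015 [ 0.0012  0.002   0.     -0.0009  0.0002 -0.0001 -0.0014 -0.001 ]
peg top [[0.4718 0.2475 0.215 ]] A top [[0.5952 0.2055 0.12  ]]
```

```bash
cat >> h.py <<'E'
AX=np.array([.508,.2345]); GATE=np.radians(163.3)
def pegp(th,z=.194,rr=.055): return [AX[0]+rr*np.cos(th),AX[1]+rr*np.sin(th),z]
E
python3 - <<'E'
from h import *
th=np.radians(161.3)
r.move_to(pegp(th,.24),down(th+np.pi/2))
print(r.move_l(pegp(th),vel=.1,guard=12)); st()
gripper_to(.010,15); st()
T=np.linspace(th,GATE+np.pi,13)[1:]
for a in T[:3]: r.move_l(pegp(a),down(a+np.pi/2),vel=.05)
st()
E
```

```text
False
t 6.72 p [0.4567 0.2524 0.195 ] F [ 1.3  0.6 -0.8] op 0.0599 q [0.372 0.218 1.676 0.    1.245 2.269]
t 7.47 p [0.456  0.2524 0.194 ] F [0.3 0.6 0.3] op 0.0159 q [3.720e-01 2.190e-01 1.678e+00 1.000e-03 1.244e+00 2.269e+00]
t 8.8 p [0.4592 0.2103 0.194 ] F [ 1.   1.5 -1.3] op 0.0161 q [2.910e-01 1.950e-01 1.710e+00 1.000e-03 1.236e+00 1.397e+00]
```

Gripped (opening 15.9 mm = peg diameter), with low forces. Continue.

```bash
python3 - <<'E'
from h import *
th=np.radians(161.3)
T=np.linspace(th,GATE+np.pi,13)[1:]
m=0
for a in T[3:]:
    r.move_l(pegp(a),down(a+np.pi/2),vel=.05); m=max(m,np.linalg.norm(telemetry.current_wrist_force()))
st(); print(m)
e=np.array(telemetry.current_ee_pos())[:2]-AX; print(np.degrees(np.arctan2(e[1],e[0]))+360)
gripper_to(.05); r.move_l(pegp(T[-1],.30),vel=.2)
r.move_to([.35,.28,.33],down(GATE-np.pi))
snap('wrist','w2'); snap('top','t2')
for c in ('wrist','top'):
  for nme in ['crank_peg','module_mid','pocket_a']: print(nme,[(np.round(d['at'],4).tolist(),round(d['score'],2)) for d in models.mark_of(nme,c)][:4])
st()
E
```

```text
t 12.78 p [0.5602 0.218  0.194 ] F [-3.8  0.4  2.6] op 0.0161 q [ 2.560e-01  3.370e-01  1.507e+00 -1.000e-03  1.299e+00 -1.020e+00]
6.131451113852321
342.41205237899845
crank_peg [([0.5547, 0.2177, 0.1856], 0.87), ([0.5274, 0.1487, 0.0677], 0.55), ([0.4223, 0.2616, 0.0693], 0.47)]
module_mid [([0.4238, 0.2634, 0.0688], 0.82), ([0.7548, 0.2831, 0.0511], 0.64)]
pocket_a []
crank_peg [([0.5618, 0.2196, 0.1866], 0.62)]
module_mid [([0.818, 0.166, 0.0449], 0.9), ([0.4168, 0.2643, 0.0712], 0.77), ([0.7486, 0.281, 0.0499], 0.64)]
pocket_a [([0.4214, 0.2654, 0.0673], 0.93), ([0.5751, 0.2952, 0.0687], 0.76), ([0.5279, 0.1505, 0.0715], 0.6)]
t 16.18 p [0.3501 0.28   0.3299] F [-0.3 -0.1 -0.1] op 0.0501 q [0.519 0.037 1.558 0.    1.546 0.811]
```

View pics/w2.png

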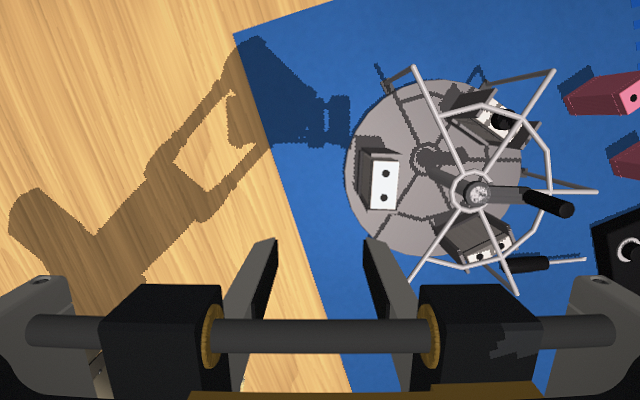

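```bash
python3 - <<'E'
import cv2
a=cv2.imread('pics/w2.png')[130:250,330:480]; cv2.imwrite('pics/c5.png',cv2.resize(a,None,fx=5,fy=5,interpolation=2))
E
```

```text
(no output)
```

View pics/c5.png

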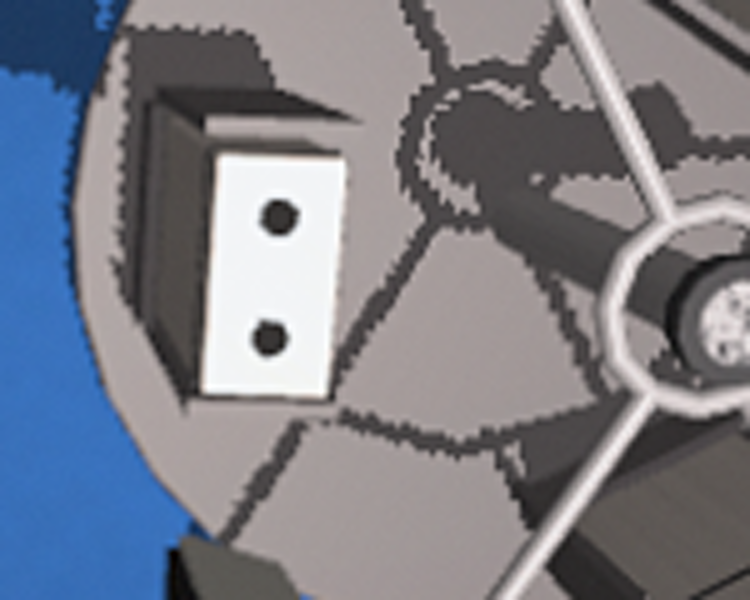

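```bash
python3 - <<'E'
from h import *
P=at_z('wrist',np.array([[215,153],[347,156],[331,398],[200,394]])/5+[330,130]-.4,.12)
print(P.round(4)); c=P.mean(0)[:2]; print('c',c,'sizes',np.linalg.norm(P[0]-P[1]),np.linalg.norm(P[1]-P[2]))
w=P[0]+P[3]-P[1]-P[2]; l=P[0]+P[1]-P[2]-P[3]; 
print('thick dir',np.degrees(np.arctan2(w[1],w[0])),'width dir -90',np.degrees(np.arctan2(l[1],l[0])))
d=c-AX; print('r',np.linalg.norm(d),'ang',np.degrees(np.arctan2(d[1],d[0])))
E
```

```text
[[0.4165 0.2941 0.12  ]
 [0.4448 0.285  0.12  ]
 [0.4284 0.2313 0.12  ]
 [0.3993 0.241  0.12  ]]
c [0.42224185 0.26287695] sizes 0.029725980349241312 0.056193073878771635
thick dir 161.84621035030213 width dir -90 72.49889297444949
r 0.09033112676401313 ang 161.69087275314496
```

```bash
python3 - <<'E'
from h import *
q=down(np.radians(-17.9)); p=[.4224,.2627]
gripper_to(.055)
r.move_to([*p,.20],q)
print(r.move_l([*p,.098],vel=.08,guard=10)); st()
gripper_to(.02,30); st()
print(r.move_l([*p,.12],vel=.05,guard=15)); st()
snap('side','s3'); snap('wrist','w3')
E
python3 - <<'E'
import cv2,numpy as np
a=cv2.imread('pics/s3.png')[110:240,190:350];b=cv2.imread('pics/w3.png')
cv2.imwrite('pics/c6.png',np.hstack([cv2.resize(a,(400,325)),cv2.resize(b,(400,325))]))
E
```

```text
False
t 18.57 p [0.4228 0.2629 0.0985] F [ 0.4 -0.8 -0.3] op 0.0554 q [ 0.416  0.276  1.868 -0.     0.997  0.729]
t 19.08 p [0.4224 0.2627 0.0981] F [0.9 0.5 1. ] op 0.0297 q [0.416 0.276 1.868 0.    0.997 0.729]
False
t 19.68 p [0.4224 0.2627 0.1202] F [ 0.  -0.  -1.5] op 0.0298 q [ 0.416  0.251  1.838 -0.     1.052  0.729]
```

View pics/c6.png

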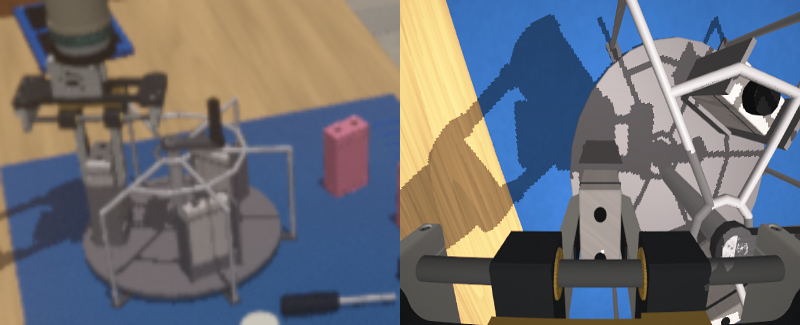

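```bash
python3 - <<'E'
from h import *
p=[.4224,.2627]; S=[.34,-.33]; q=down(np.radians(-44))
print(r.move_l([*p,.26],vel=.15)); 
r.move_to([*S,.2],q); st()
r.move_l([*S,.088],vel=.12)
print(r.move_l([*S,.074],vel=.02,guard=6)); st()
E
```

```text
False
t 23.02 p [ 0.3405 -0.3294  0.2001] F [ 0.8  0.4 -1.3] op 0.0301 q [-0.916  0.144  1.759  0.     1.238 -0.149]
True
t 24.63 p [ 0.3401 -0.33    0.078 ] F [-0.8 -0.3  3.5] op 0.03 q [-0.917  0.269  1.943  0.     0.929 -0.149]
```

```bash
python3 - <<'E'
from h import *
S=np.array([.34,-.33]); h=np.radians(136); t=np.radians(70)
hv=np.array([np.cos(h),np.sin(h),0]); tz=hv*np.sin(t)-np.array([0,0,1])*np.cos(t)
q=tilt(h,t,1)
gripper_to(.055); r.move_l([*S,.20],vel=.2)
g=np.array([*S,.05])-.010*hv-.006*tz
pre=g-.10*tz
for P in (g,pre,pre+[0,0,.1]): print(np.round(inverse_kinematics(P,q),2))
r.move_to(pre+[0,0,.1],q); st()
snap('wrist','w4'); snap('side','s4'); print([(np.round(d['at'],4).tolist(),round(d['score'],2)) for d in models.mark_of('module_mid','side')][:4])
E
python3 - <<'E'
import cv2,numpy as np
a=cv2.imread('pics/s4.png');b=cv2.imread('pics/w4.png')
cv2.imwrite('pics/c7.png',np.hstack([cv2.resize(a[200:400,60:380],(400,250)),cv2.resize(b,(400,250))]))
E
```

```text
[-0.85  1.    1.22 -0.1   2.15 -1.65]
[-0.84  1.09  0.87 -0.11  2.4  -1.67]
[-0.84  1.    0.82 -0.13  2.54 -1.7 ]
t 27.38 p [ 0.4187 -0.406   0.1864] F [ 0.6 -0.1 -0.5] op 0.0551 q [-0.844  1.004  0.819 -0.126  2.536 -1.7  ]
[([0.7518, 0.2783, 0.0487], 0.88), ([0.3401, -0.3312, 0.0495], 0.84), ([0.8112, 0.1704, 0.0484], 0.73), ([0.4674, -0.1818, 0.0309], 0.66)]
```

View pics/c7.png

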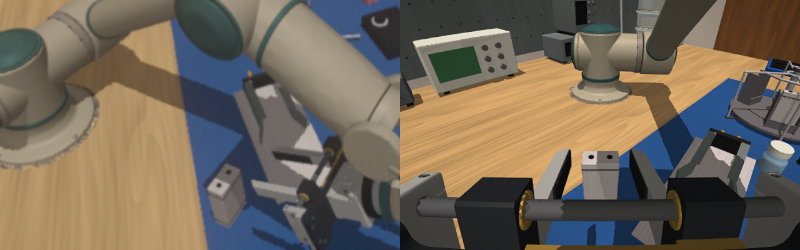

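```bash
python3 - <<'E'
from h import *
S=np.array([.34,-.33]); h=np.radians(136); t=np.radians(70)
hv=np.array([np.cos(h),np.sin(h),0]); tz=hv*np.sin(t)-np.array([0,0,1])*np.cos(t)
g=np.array([*S,.05])-.010*hv-.006*tz
pre=g-.10*tz
gripper_to(.08)
r.move_l(pre,vel=.15); st()
print(r.move_l(g,vel=.08,guard=8)); st()
gripper_to(.045,35); st()
if abs(telemetry.current_opening()-.056)<.003:
    print(r.move_l(g+[0,0,.02],vel=.05)); st()
snap('wrist','w5'); snap('side','s5')
E
python3 - <<'E'
import cv2,numpy as np
a=cv2.imread('pics/s5.png');b=cv2.imread('pics/w5.png')
cv2.imwrite('pics/c8.png',np.hstack([cv2.resize(a[240:400,140:396],(400,250)),cv2.resize(b,(400,250))]))
E
```

```text
t 28.93 p [ 0.419  -0.4063  0.087 ] F [-0.3 -0.5 -0. ] op 0.0798 q [-0.844  1.089  0.873 -0.106  2.397 -1.675]
False
t 30.33 p [ 0.3515 -0.3412  0.052 ] F [-0.8  0.2 -0. ] op 0.0802 q [-0.853  0.998  1.215 -0.095  2.146 -1.652]
t 30.83 p [ 0.3513 -0.3409  0.052 ] F [ 0.5 -0.3  0.1] op 0.0559 q [-0.853  0.998  1.216 -0.095  2.146 -1.652]
False
t 31.38 p [ 0.3513 -0.3409  0.0722] F [-0.   0.8 -1.5] op 0.0557 q [-0.853  0.975  1.212 -0.097  2.172 -1.655]
```

View pics/c8.png

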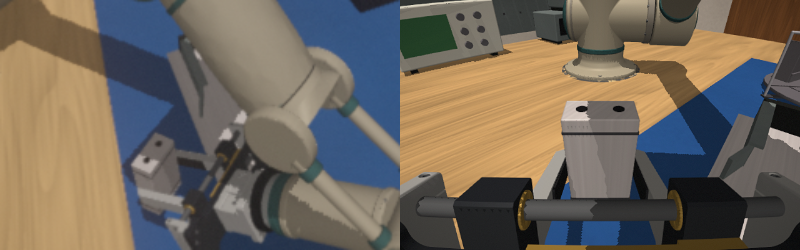

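```bash
cat >> h.py <<'E'
def Q2R(q): return R.from_quat([q[1],q[2],q[3],q[0]]).as_matrix()
DYAW=np.radians(96.2); SL=np.radians(8)
dh=np.array([np.cos(DYAW),np.sin(DYAW),0]); DX=dh*np.cos(SL)+np.array([0,0,np.sin(SL)]); DZ=-dh*np.sin(SL)+np.array([0,0,np.cos(SL)]); DY=np.cross(DZ,DX)
DO=np.array([.4684,-.212,.0234])
def deck(x,y,z): return DO+DX*x+DY*y+DZ*z
E
python3 - <<'E'
from h import *
g=np.array([.3513,-.3409,.052]); C=np.array([.34,-.33,.05])
R0=Q2R(tilt(np.radians(136),np.radians(70),1)); v=R0.T@(C-g); v[0]=0; u=R0.T@[0,0,1]
print('v',v)
q1=tilt(DYAW,np.radians(-12),1); R1=Q2R(q1); print('module axis vs DX',(R1@u)@DX)
tp=lambda z: deck(-.065,0,.015+z)-R1@v
print(tp(0),np.round(inverse_kinematics(tp(0),q1),2))
p=np.array(telemetry.current_ee_pos()); r.move_l(p+[0,0,.12],vel=.15)
r.move_to(tp(.09),q1); st()
r.move_l(tp(.012),vel=.12)
snap('side','s6'); snap('wrist','w6')
E
python3 - <<'E'
import cv2,numpy as np
a=cv2.imread('pics/s6.png');b=cv2.imread('pics/w6.png')
cv2.imwrite('pics/c9.png',np.hstack([cv2.resize(a[220:380,200:360],(400,400)),cv2.resize(b,(400,400))]))
E
```

```text
v [ 0.         -0.00349044  0.01543751]
module axis vs DX 1.0000000000000002
[ 0.47559919 -0.27826965  0.04503364] [-0.55  0.37  1.92 -0.25  0.74 -0.48]
t 33.69 p [ 0.4764 -0.2908  0.1334] F [ 0.2  0.2 -2.1] op 0.0552 q [-0.566  0.272  1.792 -0.2    0.958 -0.569]
```

View pics/c9.png

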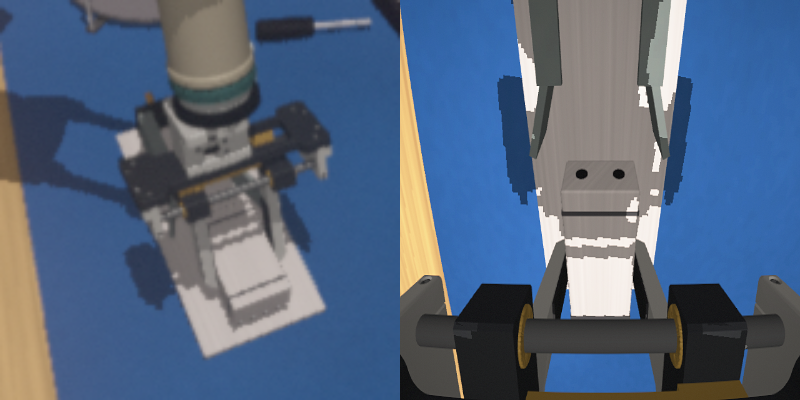

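```bash
python3 - <<'E'
from h import *
q1=tilt(DYAW,np.radians(-12),1); R1=Q2R(q1); v=np.array([0,-.00349,.01544])
tp=lambda z: deck(-.065,0,.015+z)-R1@v
print(r.move_l(tp(-.004),vel=.02,guard=4)); st()
p=np.array(telemetry.current_ee_pos()); print('dz from nominal',(p-tp(0))@DZ)
f=telemetry.current_wrist_force(); print(f)
gripper_to(.074); st()
r.move_l(p+[0,0,.002]+DZ*.09,vel=.15)
snap('side','s7'); snap('top','t7'); snap('wrist','w7'); st()
E
python3 - <<'E'
import cv2,numpy as np
a=cv2.imread('pics/s7.png');b=cv2.imread('pics/w7.png')
cv2.imwrite('pics/c10.png',np.hstack([cv2.resize(a[220:380,200:360],(400,400)),cv2.resize(b[:,120:520],(400,400))]))
E
```

```text
True
t 35.19 p [ 0.4755 -0.2782  0.0453] F [-0.5  0.4  3.9] op 0.0559 q [-0.546  0.368  1.918 -0.247  0.742 -0.481]
dz from nominal 0.0002626579582540412
[-0.50941741  0.39987529  3.93442669]
t 35.7 p [ 0.4746 -0.2777  0.0445] F [0.9 0.1 0.2] op 0.0739 q [-0.546  0.369  1.919 -0.246  0.743 -0.481]
t 36.62 p [ 0.4761 -0.2901  0.1351] F [0.4 0.3 0.9] op 0.0743 q [-0.565  0.271  1.789 -0.199  0.965 -0.57 ]
```

View pics/c10.png

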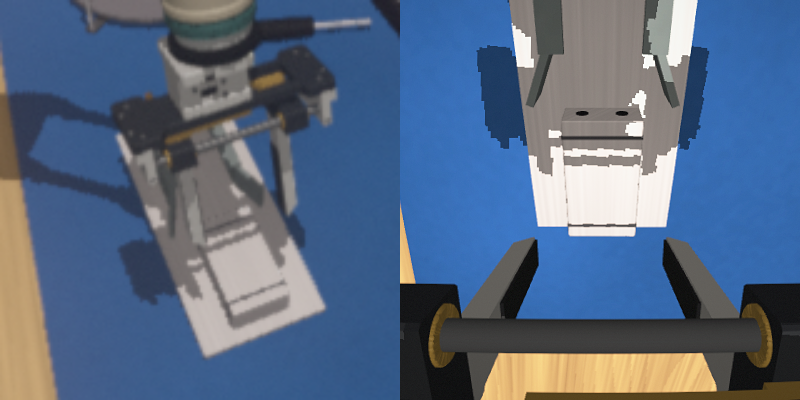

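```bash
python3 - <<'E'
from h import *
q2=tilt(DYAW,SL,1)
tp=lambda x,z: deck(x,0,z+.025)   # fingertip at deck height z
print(np.round(inverse_kinematics(tp(-.15,.008),q2),2),np.round(inverse_kinematics(tp(.017,.008),q2),2))
gripper_to(.02)
r.move_to(tp(-.15,.08),q2)
r.move_l(tp(-.15,.008),vel=.12); st()
print(r.move_l(tp(-.06,.008),vel=.06,guard=12)); st()
snap('side','s8'); snap('wrist','w8')
E
python3 - <<'E'
import cv2,numpy as np
a=cv2.imread('pics/s8.png');b=cv2.imread('pics/w8.png')
cv2.imwrite('pics/c11.png',np.hstack([cv2.resize(a[220:380,200:360],(400,400)),cv2.resize(b[:,120:520],(400,400))]))
E
```

```text
[-0.81  0.53  1.62  0.09  1.1  -0.97] [-0.62  0.38  1.84  0.12  1.02 -0.79]
t 38.77 p [ 0.4856 -0.3639  0.0362] F [-0.4  0.2  0.2] op 0.0199 q [-0.809  0.532  1.62   0.095  1.101 -0.966]
False
t 40.42 p [ 0.4753 -0.2757  0.0477] F [-0.1  0.   0.8] op 0.02 q [-0.716  0.445  1.752  0.109  1.05  -0.883]
```

View pics/c11.png

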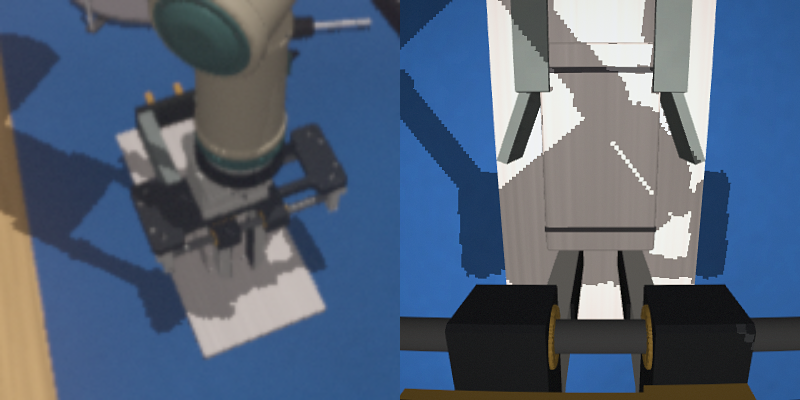

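```bash
python3 - <<'E'
from h import *
q2=tilt(DYAW,SL,1)
tp=lambda x,z: deck(x,0,z+.025)
print(r.move_l(tp(.005,.008),vel=.06,guard=12)); st()
print(r.move_l(tp(.027,.008),vel=.02,guard=12)); st()
p=np.array(telemetry.current_ee_pos()); print('tool deck x',(p-DO)@DX, 'F along x',np.array(telemetry.current_wrist_force())@DX)
snap('wrist','w9'); snap('side','s9')
E
python3 - <<'E'
import cv2,numpy as np
a=cv2.imread('pics/s9.png');b=cv2.imread('pics/w9.png')
cv2.imwrite('pics/c12.png',np.hstack([cv2.resize(a[220:380,200:360],(400,400)),cv2.resize(b[:,120:520],(400,400))]))
E
```

```text
False
t 41.76 p [ 0.4684 -0.2118  0.0568] F [-0.2 -1.5 -0.5] op 0.0201 q [-0.634  0.386  1.83   0.121  1.023 -0.81 ]
True
t 42.43 p [ 0.4679 -0.2038  0.0584] F [ 0.6 -1.1  0.2] op 0.0199 q [-0.618  0.376  1.842  0.115  1.013 -0.795]
tool deck x 0.012986307744795462 F along x -1.0866252206621823
```

View pics/c12.png

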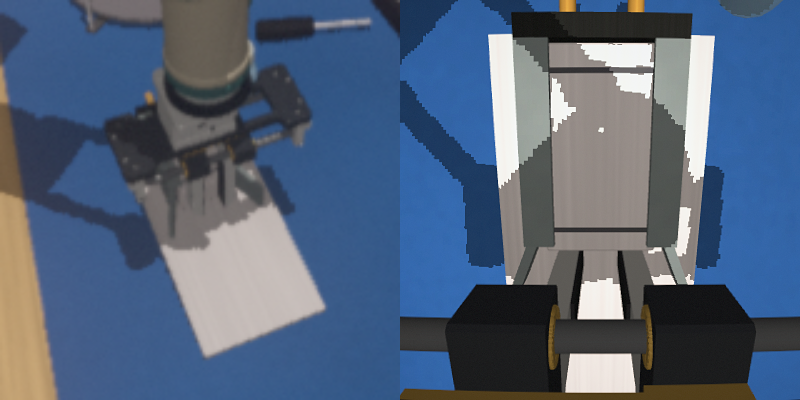

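```bash
python3 - <<'E'
from h import *
tp=lambda x,z: deck(x,0,z+.025)
print(r.move_l(tp(.025,.008),vel=.015,guard=15)); 
p=np.array(telemetry.current_ee_pos()); print('tool deck x',(p-DO)@DX, 'F',np.array(telemetry.current_wrist_force())@DX); st()
snap('wrist','w10')
b=cv2.imread('pics/w10.png'); cv2.imwrite('pics/c13.png',cv2.resize(b[0:130,200:420],None,fx=3.5,fy=3.5,interpolation=2))
E
```

```text
True
tool deck x 0.01297462312511512 F -1.429119449021527
t 43.04 p [ 0.4681 -0.2038  0.0587] F [-0.3 -1.4 -0.6] op 0.0201 q [-0.612  0.372  1.846  0.106  1.004 -0.787]
```

View pics/c13.png

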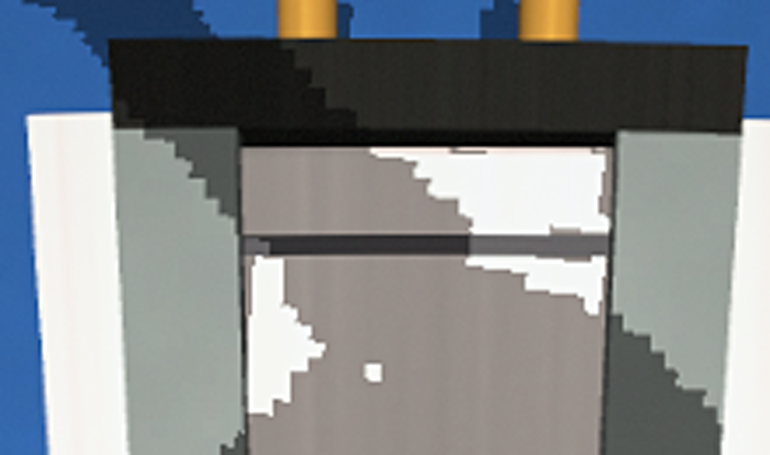

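```bash
python3 - <<'E'
from h import *
def on(px,z):
    o,d=ray('wrist',[px]); d=d[0]; s=((DO+DZ*z-o)@DZ)/(d@DZ); P=o+s*d-DO; return np.round([P@DX,P@DY],4)
print('module far edge',on([323,42-.3],.03),'stop edge',on([323,37.5-.3],.037),'module near edge',on([320,248],.03))
p=np.array(telemetry.current_ee_pos())
r.move_l(p-DX*.03,vel=.1); r.move_l(p-DX*.03+DZ*.12,vel=.2)
r.move_to([.42,-.42,.30],tilt(DYAW,0,1))
snap('side','s11'); snap('top','t11'); snap('wrist','w11'); st()
for c in ('top','side'):
    for nme in ['module_mid','jar','driver','control_box','short_module_mid','slim_module_mid']:
        vv=[(np.round(d['at'],3).tolist(),round(d['score'],2)) for d in models.mark_of(nme,c)][:4]; print(c,nme,vv)
        if nme=='module_mid':
            for a,_ in vv:
                w=np.array(a)-DO; print('   deck',np.round([w@DX,w@DY,w@DZ],3))
a=cv2.imread('pics/s11.png');b=cv2.imread('pics/t11.png')
cv2.imwrite('pics/c14.png',np.hstack([cv2.resize(a[120:360,180:420],(400,400)),cv2.resize(b[110:320,160:480],(400,262)).copy() if 0 else cv2.resize(b[100:340,160:480],(400,400))]))
E
```

```text
module far edge [ 0.1219 -0.0018] stop edge [ 0.1222 -0.0018] module near edge [ 0.0236 -0.0011]
t 45.33 p [ 0.4202 -0.4184  0.2985] F [-0.2  1.3 -0.2] op 0.0201 q [-9.010e-01  2.770e-01  1.338e+00  1.000e-03  1.530e+00 -1.011e+00]
top module_mid [([0.82, 0.17, 0.048], 0.87), ([0.744, 0.279, 0.051], 0.84), ([0.458, -0.141, 0.049], 0.67)]
   deck [ 0.342 -0.391 -0.023]
   deck [ 0.458 -0.327 -0.036]
   deck [0.075 0.003 0.015]
top jar [([0.662, 0.041, 0.0], 0.65), ([0.541, -0.022, 0.0], 0.47), ([0.456, -0.087, 0.039], 0.32)]
top driver [([0.659, 0.042, -0.0], 0.48)]
top control_box [([0.806, 0.007, 0.006], 0.9)]
top short_module_mid [([0.575, 0.294, 0.058], 0.59)]
top slim_module_mid [([0.522, 0.148, 0.069], 0.44)]
side module_mid [([0.811, 0.169, 0.049], 0.84), ([0.752, 0.281, 0.051], 0.69), ([0.463, -0.142, 0.048], 0.58)]
   deck [ 0.342 -0.382 -0.022]
   deck [ 0.459 -0.335 -0.037]
   deck [ 0.073 -0.002  0.015]
side jar [([0.542, -0.024, -0.002], 0.43)]
side driver [([0.659, 0.037, 0.0], 0.58), ([0.542, -0.021, -0.005], 0.42), ([0.803, 0.004, 0.003], 0.32)]
side control_box [([0.805, 0.008, 0.001], 0.97)]
side short_module_mid []
side slim_module_mid []
```

View pics/c14.png

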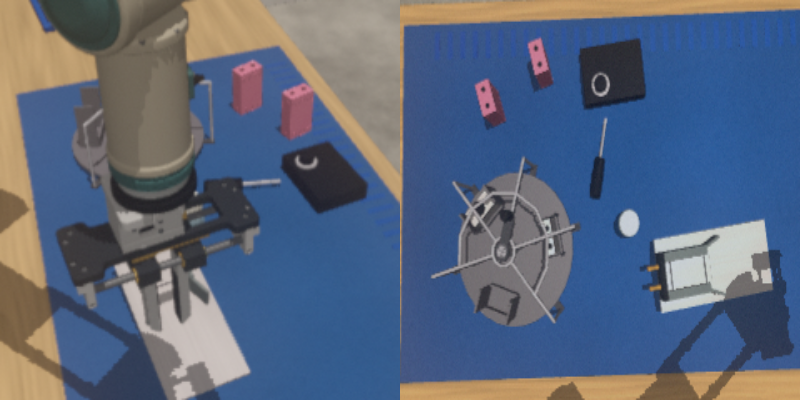

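```bash
python3 - <<'E'
from h import *
r.hold(0.3); st(); print(r.sign_off())
E
```

```text
t 46.23 p [ 0.42   -0.4201  0.3   ] F [-0.  -0.8  0.1] op 0.02 q [-0.903  0.276  1.335 -0.     1.53  -1.011]
the job is handed in; nothing more can be done
None
```

The module is flat on the ramp between the rails, against the rubber stop, and the job was handed in at about 46 s of the 72 s allowed.

I turned the crank about 182° to bring pocket A to the opening, then lifted the module out. I stood it on the mat, gripped it again across its width, laid it on the open lower part of the ramp and let go. Then I pushed it up to the stop with the fingers nearly closed.

**Stop contact:** Two separate pushes stopped at the same place (12 N and 15 N force limits). In the wrist picture the module's far edge and the stop face agreed to about 0.3 mm. After the arm had backed off, the networks put the module's centre at 73–75 mm up the ramp and within 3 mm of the middle (75 mm and 0 wanted).

**Other things:** The top picture shows the other two modules still in their pockets. The jar, the screwdriver and the control box are where they started, to within the networks' error.

**Disagreements:**
- **Pocket position:** pocket A stood about 1–1.5° (roughly 2 mm) short of the middle of the opening. I judged that close enough and did not correct it.
- **Ramp position:** my measurement from the ramp's corners and the networks' differed by about 4 mm along the ramp. I used the mean, and this did not affect the stop contact.
- **Side camera:** in the last check it did not find the other two modules, because the arm blocked its view.

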